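Lock the purge valve open

TASK

Two spring valves stand on the filling bench; the purge valve is the one with the round pressure gauge beside it. Push its black knob straight down until it stops, keep it down and slide it toward the hook until it stops, so that the keeper lies under the hook, then let go: the hook must now hold the valve down. Leave the other valve (the one with the plain pipe stub) as it is.

Things in the scene. Friction and masses are not known exactly. Their poses are not given: they have to be found in the camera images.
- purge_knob (a point): Top centre of the black knob of the purge valve (the one with a white-faced gauge, 56 mm wide, 49 mm high, 55 mm from the knob at its -y side). Upright cylinder, 26 mm in diameter, 45 mm tall, top 140 mm above the table when up. It stands on the keeper, a steel plate 44 mm wide (x), 8 mm thick. z up; +y is the way it slides, to the hook. The valve is bolted down; yaw within 0.9 rad of 0.
- purge_plunger (a joint): How far the plunger, with keeper and knob on its head, is pushed straight down into its housing (m): 0 up, 0.020 at the stop. A spring pushes it up with about 4 N at the top and 11 N at the stop. Trapped under the hook and let go, it stands at about 0.013.
- purge_keeper (a joint): How far keeper and knob are slid along +y (m): 0 back, 0.030 at the stop under the hook; starts at 0 to 0.005; friction 1.5 N, no spring. The hook is a fixed steel lip 36 mm wide (x), 82 to 92 mm above the table, its near edge 83 mm along +y from the knob's axis at joint 0. The tongue meets it at 0.010 and passes under only if the plunger is pressed over 13 mm, else it runs against its edge.
- drain_knob (a point): Top centre of the knob of the other valve, which must be left alone: the same make, size and axes, but with a plain horizontal steel pipe stub (38 mm end flange) in place of the gauge.

How it is judged:
At the end, for the whole second after the job is handed in: The purge valve's keeper is at least 18 mm along its slide, under the hook, and its plunger, let go, is held down by the hook at 10 to 16.5 mm (value of joint purge_plunger between 0.01 and 0.0165 m and value of joint purge_keeper above 0.018 m); the robot touches nothing.
It fails at once if the other valve's knob is shifted by more than 8 mm (distance of drain_knob from where it was at the start of the episode above 0.008 m).
It also fails if it takes over 29 s, if anything falls off the work surface, if the arm or the gripper's body presses on something with over 40 N, if the wrist force passes 120 N, or if a joint passes its speed limit or range.

ROBOT

A 6-joint arm with a two-finger parallel gripper is mounted at the origin on the work surface. World frame = base frame: x ahead of the robot, y to its left, z up, the work surface at z = 0. Lengths are in m, angles in rad, forces in N, time in s.
With the tool pointing down it reaches from about 0.375 to 0.75 m from the base axis. Payload 9 kg.
Tool frame: the origin (TCP) lies between the finger pads; the fingertips stand 14 mm ahead of it and the grasp point (between the pads) lies 5 mm behind it (r.nose_length is the distance from the TCP to the fingertips, in m); z points along the fingers, y is the line along which they close (so a half turn about z gives the same grasp; the last joint's range is limited). The gripper opens to 85 mm and grips with 20 to 120 N. Pads are 22 mm wide; open, the fingers measure 114 mm over their backs; the gripper's body (76 mm by 85 mm) begins 54 mm behind the grasp point. The pads swing forward as they close: fully open they stand 13 mm farther back than shut.
Start: joints at [0.945, 0.104, 0.097, 1.564, 0, 1.353], TCP at [0.238, 0.551, 0.245] pointing down, gripper open.
Joint ranges: [-2.99, 2.99], [-0.84, 1.86], [-1.1, 1.16], [-1.84, 2.11], [-1.51, 1.56], [-3.14, 3.14]. Speed limits (rad/s): [2.22, 2.22, 2.57, 3.14, 3.14, 3.14].

INTERFACE

Orientations are given as a unit quaternion [x, y, z, w].
In Python, from cell import r gives the robot as it stands.
- The arm moves only by the shell command python3 -m pendant 'ROWS' [FORCE]. ROWS is JSON, a list that holds one entry, the list of rows, each a list of 7 numbers: the closure in counts, from 0 (fully open) to 255 (shut), then the shift along the tool's x, y, z in cm, then the turn, a rotation vector about the tool's x, y, z in rad. In form: [[[claw, dx, dy, dz, ax, ay, az], ...]]. A call has 1 to 12 rows; each row shifts and turns the commanded pose from where the row before left it, along the tool's axes as they then stand; what a row does not reach is not made up. A row lasts 1/12 s, in which the tool goes at most 41.7 mm and 7.16 degrees, less where a joint would pass 70% of its speed; a pose out of reach is approached as far as the arm can. A call is refused whole if a number of a shift passes 4.17 or a number of a turn 0.125, either way. A call with a gripper value outside its range is refused whole. The fingers move at their own pace and stop on an object; FORCE is the grip in N (left out, the last holds). Time passes only in rows, so rows that do not move let the fingers close. It gives the time, the measured TCP pose, the force, the opening and the grip force at its end, in the units of the state.
- r.read_state(): the state, without advancing time (a new reading comes with each control period).
- r.camera(name): name is "scene" or "top" or "wrist"; returns a dict with "img" (480x640x3 uint8, blue, green, red), "range_z" (480x640 float32, m along the optical axis (not along the pixel's ray), 0 where there is no reading), "fovy" (degrees; the focal length in pixels is half the picture's height over the tangent of half this angle, whatever the lens; pixels are square), "cx", "cy" (the principal point, pixels), "R" (3x3) and "t" (3): a world point X has camera coordinates R X + t; the wrist camera has in their place "hand_eye" (4x4, takes a point from camera to tool coordinates, whose origin is the TCP and whose axes are the flange's). Camera axes: x right, y down, z forward; pixel columns grow to the right and rows downward; lengths in m; the calibration is good to about 2 mm. The wrist camera is an equidistant fisheye: a pixel r from the principal point sees the ray r / f radians off the axis. A picture is of the moment at which its call begins: read the wrist's pose just before it.
- r.hand_in(): hands the job in; it is judged then, once.
Trained networks look in a picture, given as the dict that the camera call returned (one of the last four; its "shot" number tells which), for a name from the list of things; names that differ only in an ending like _2 or _b are one class to them, and where a whole thing is asked for, a point or a joint stands for the part that bears it (a point fixed in the world has none). Each returns a list of dicts, best first, with "score" (0 to 1); they miss things now and then, are a little off and sometimes report something else, mostly with a low value. They report only what shows in the picture. A call takes as long as a camera call.
- r.search_frame(picture, thing): "box" ([centre column, centre row, width, height] in pixels, round what is visible of it).
- r.outline_of(picture, thing): "region" (480x640 bool, what is visible of it) and "box" ([centre column, centre row, width, height] in pixels, round what is visible of it).
- r.tip_of(picture, thing): "point" ([column, row] in pixels: a listed point, or the origin of a listed thing).
The state is a dict: "time_s": time; "joint_pos": joint angles; "joint_vel": joint speeds; "tau": joint torques, N m; "tool_pos": TCP position; "orientation": TCP orientation; "contact_force": force on the tool from outside, world axes, zero at the start; "torque": the same for the moment, N m; "width": finger opening in m; "grip_force": force on a finger pad.
Only numpy, scipy, OpenCV 4.12 (cv2) and the standard library are available. Lean on these libraries where they do the work, as an engineer would, in place of code of your own. Each camera call takes 0.05 s, during which the arm holds its last target. There are 200 camera calls.

## Working session

There is one attempt and no reset: what is moved stays moved. The work goes in short steps, Python scripts to look and compute and a shell command to move; the robot and the scene stay as the last step left them, time stands still between calls to the robot, and variables do not carry over. Pictures are saved under pics/ and viewed, at most 10 in all, crops included, and the job is handed in when it is done.

```bash
mkdir -p pics; cat > h.py <<'E'
import numpy as np, cv2
from scipy.spatial.transform import Rotation as Ro
from cell import r
def ray_pt(c,u,v,d):
    f=240/np.tan(np.radians(c["fovy"])/2)
    p=np.array([(u-c["cx"])/f*d,(v-c["cy"])/f*d,d])
    return np.array(c["R"]).T@(p-np.array(c["t"]))
def med(c,u,v,k=2):
    u,v=int(round(u)),int(round(v)); w=c["range_z"][v-k:v+k+1,u-k:u+k+1]; w=w[w>0]
    return np.median(w) if w.size else 0
def cloud(c):
    f=240/np.tan(np.radians(c["fovy"])/2); z=c["range_z"]; v,u=np.mgrid[:480,:640]
    P=np.stack([(u-c["cx"])/f*z,(v-c["cy"])/f*z,z],-1)
    return (P-np.array(c["t"]))@np.array(c["R"])
E
python3 - <<'E'
from h import *
s=r.read_state(); print(s["time_s"],s["tool_pos"],s["orientation"],s["width"],s["contact_force"])
for n in ("top","scene"):
    c=r.camera(n); cv2.imwrite(f"pics/{n}0.png",c["img"]); np.save(f"{n}0.npy",cloud(c))
    for k in ("purge_knob","drain_knob"):
        for d in r.tip_of(c,k)[:3]:
            u,v=d["point"]; print(n,k,d["score"],d["point"],ray_pt(c,u,v,med(c,u,v)))
        for d in r.search_frame(c,k)[:2]: print("   box",d["score"],d["box"])
E
```

```text
0.0 [0.23773087 0.55054518 0.24449628] [ 2.02486122e-01  9.79284896e-01 -6.20360034e-04 -2.77724784e-04] 0.08536068593041914 [0.12211322 0.14132142 0.45847775]
top purge_knob 0.64 [161.0, 258.4] [0.51259681 0.24718965 0.14001177]
   box 0.71 [153.8, 258.6, 51.3, 25.2]
top drain_knob 0.83 [438.8, 263.9] [ 0.48955034 -0.20937901  0.14102781]
   box 0.78 [423.0, 270.8, 59.8, 50.7]
scene purge_knob 0.65 [491.4, 192.1] [0.51170423 0.25444569 0.14095168]
   box 0.83 [498.6, 207.4, 66.7, 38.3]
scene drain_knob 0.84 [195.8, 232.4] [ 0.48863901 -0.20351996  0.14012795]
   box 0.91 [210.9, 244.5, 56.9, 54.0]
```

View pics/top0.png

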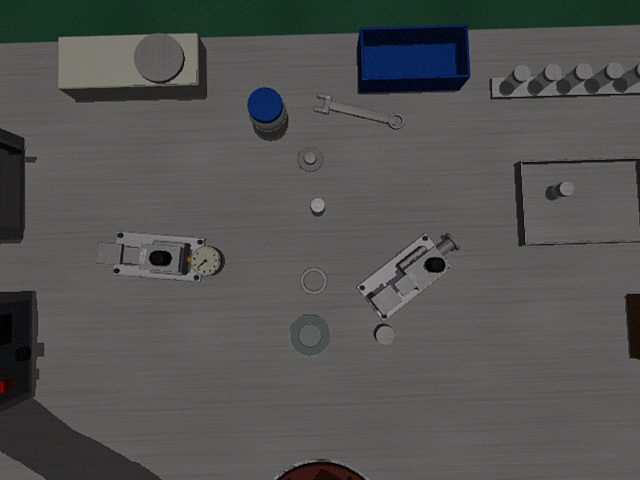

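View pics/scene0.png

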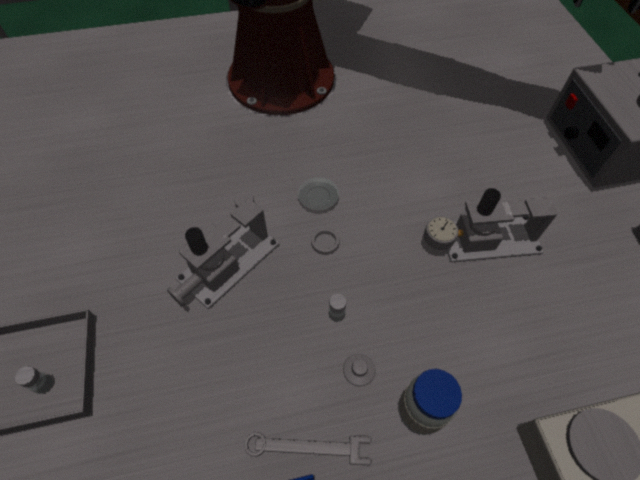

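The top view shows the gauge valve at the left: knob (160,258), gauge (205,261), hook at (105,252), so it slides roughly along +y. The pipe-stub valve is at the right, with its knob at (436,264). Next I refine the knob centre and yaw from the depth clouds.

```bash
python3 - <<'E'
from h import *
for n in ("top","scene"):
    P=np.load(n+"0.npy").reshape(-1,3)
    P=P[(abs(P[:,0]-.512)<.09)&(P[:,1]>.12)&(P[:,1]<.40)]
    for lo,hi in ((.133,.147),(.085,.1),(.076,.098),(.008,.025)):
        Q=P[(P[:,2]>lo)&(P[:,2]<hi)]
        if len(Q)<5: continue
        b=cv2.minAreaRect((Q[:,:2]*1000).astype(np.float32))
        print(n,lo,hi,len(Q),Q.mean(0).round(4),Q.min(0).round(4),Q.max(0).round(4),np.round(b[0],1),np.round(b[1],1),round(b[2],2))
    Q=P[(P[:,2]>.004)]; h=np.histogram(Q[:,2],bins=np.arange(0,.16,.005)); print(h[0])
E
python3 - <<'E'
import cv2
for n,(x,y,w,h) in {"top":(85,215,150,80)}.items():
    i=cv2.imread(f"pics/{n}0.png")[y:y+h,x:x+w]
    cv2.imwrite(f"pics/{n}0c.png",cv2.resize(cv2.convertScaleAbs(i,alpha=1.8),None,fx=5,fy=5,interpolation=cv2.INTER_CUBIC))
E
```

```text
top 0.133 0.147 200 [0.5134 0.2545 0.1402] [0.5018 0.2427 0.1331] [0.5252 0.2672 0.1445] [513.5 255. ] [24.5 23.2] 87.56
top 0.085 0.1 1533 [0.519  0.3037 0.0945] [0.4903 0.2289 0.0856] [0.5433 0.377  0.1   ] [518.8 303.3] [147.2  44. ] 83.49
top 0.076 0.098 1503 [0.5191 0.3042 0.0942] [0.4903 0.2289 0.0809] [0.5433 0.377  0.098 ] [518.8 303.3] [147.2  44. ] 83.49
top 0.008 0.025 1126 [0.5212 0.3008 0.0103] [0.4684 0.1705 0.008 ] [0.5669 0.3851 0.0248] [515.7 275.6] [211.3  83.5] 83.36
[ 199 1241  411   29   20   30   47   63   45  577  452    0    1    1
    0    0   18   42  793  698   13   13   13   13   14   15   14   72
  121    0    0]
scene 0.133 0.147 208 [0.5162 0.2533 0.1394] [0.503  0.2418 0.133 ] [0.5277 0.2669 0.1434] [515.2 254.2] [24.7 24.9] 5.64
scene 0.085 0.1 1575 [0.5233 0.301  0.0941] [0.4904 0.2282 0.085 ] [0.5462 0.3773 0.0999] [520.4 302.6] [146.5  44.9] 83.36
scene 0.076 0.098 1614 [0.5236 0.302  0.0936] [0.4904 0.2282 0.0761] [0.5462 0.3773 0.0979] [520.4 302.6] [146.5  44.9] 83.36
scene 0.008 0.025 1518 [0.5355 0.3081 0.0111] [0.4717 0.1715 0.008 ] [0.5694 0.3814 0.025 ] [517.6 276.3] [208.4  83.9] 82.82
[  62 1427  376  102  107  158  181  177  172  694  519   95  107   46
   40   28   38  112  754  709   33   30   36   32   38   34   35   84
  108    0    0]
```

View pics/top0c.png

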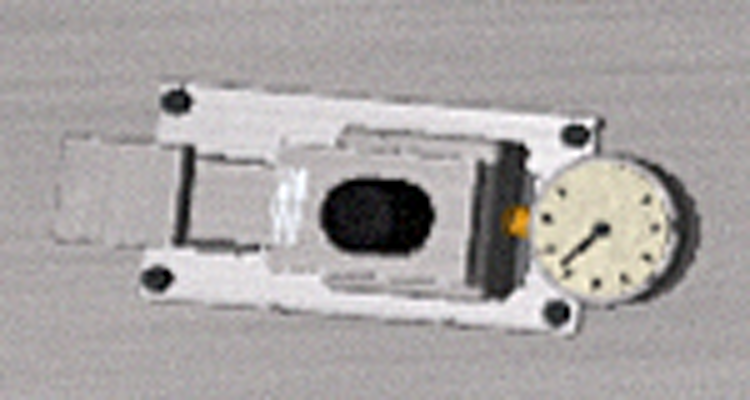

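```bash
python3 -m pendant '[[[0,0,0,0,0,0,0.116],[0,0,0,0,0,0,0.116],[0,0,0,0,0,0,0.116],[0,0,0,0,0,0,0.116],[0,0,0,0,0,0,0.116],[0,0,0,0,0,0,0.116],[0,0,0,0,0,0,0.116],[0,0,0,0,0,0,0.116],[0,0,0,0,0,0,0.116],[0,0,0,0,0,0,0.116],[0,0,0,0,0,0,0.116],[0,0,0,0,0,0,0]]]' 60 && python3 -m pendant '[[[0,-2.1,2.5,0,0,0,0],[0,-2.1,2.5,0,0,0,0],[0,-2.1,2.5,0,0,0,0],[0,-2.1,2.5,0,0,0,0],[0,-2.1,2.5,0,0,0,0],[0,-2.1,2.5,0,0,0,0],[0,-2.1,2.5,0,0,0,0],[0,-2.1,2.5,0,0,0,0],[0,-2.1,2.5,0,0,0,0],[0,-2.1,2.5,0,0,0,0],[0,-2.1,2.5,0,0,0,0],[0,0,0,0,0,0,0]]]'
cat > w.py <<'E'
from h import *
import sys
kn=np.array([.5143,.2543])  # xy target
s=r.read_state(); p=np.array(s["tool_pos"]); R=Ro.from_quat(s["orientation"])
print("t",s["time_s"],"p",p.round(4),"F",np.round(s["contact_force"],1),"w",s["width"],"rotvec err to goal (tool)")
G=np.array([[.115,.9934,0],[.9934,-.115,0],[0,0,-1]]).T
print("turn",(R.inv()*Ro.from_matrix(G)).as_rotvec().round(4),"shift cm to knob top",(R.inv().apply(np.r_[kn,.140]-p)*100).round(2))
E
python3 w.py; python3 - <<'E'
from h import *
s=r.read_state(); c=r.camera("wrist"); cv2.imwrite("pics/w1.png",c["img"])
H=np.array(c["hand_eye"]); R=Ro.from_quat(s["orientation"]).as_matrix(); p=np.array(s["tool_pos"])
f=240/np.tan(np.radians(c["fovy"])/2); z=c["range_z"]; v,u=np.mgrid[:480,:640]
a=u-c["cx"]; b=v-c["cy"]; rr=np.hypot(a,b)+1e-9; t=np.tan(np.minimum(rr/f,1.5))
P=np.stack([a/rr*t*z,b/rr*t*z,z],-1); P=P@H[:3,:3].T+H[:3,3]; P=P@R.T+p
Q=P.reshape(-1,3)[(z>0).ravel()&((z.ravel()<.5))]; Q=Q[(abs(Q[:,0]-.512)<.06)&(Q[:,1]>.2)&(Q[:,1]<.40)]
for lo,hi in ((.135,.146),(.085,.1)):
    k=Q[(Q[:,2]>lo)&(Q[:,2]<hi)]
    if len(k)>5:
        m=cv2.minAreaRect((k[:,:2]*1000).astype(np.float32)); print(lo,len(k),np.median(k,0),m)
for d in r.tip_of(c,"purge_knob")[:2]:
    print(d,P[int(d["point"][1]),int(d["point"][0])])
E
```

```text
time_s: 1.5
tool_pos: [0.238, 0.5508, 0.2453]
orientation: [0.748, 0.664, 0.0, 0.0]
contact_force: [-0.1, 0.6, -0.2]
width: 0.0856
grip_force: 0.0
time_s: 2.5
tool_pos: [0.4885, 0.2864, 0.2449]
orientation: [0.746, 0.666, 0.0, 0.001]
contact_force: [-0.3, -0.1, 0.2]
width: 0.0853
grip_force: 0.0
t 2.5 p [0.4885 0.2864 0.2449] F [-0.3 -0.1  0.2] w 0.08528929698375656 rotvec err to goal (tool)
turn [0.0012 0.001  0.0022] shift cm to knob top [-2.89  2.92 10.5 ]
0.135 1052 [0.51288299 0.25712048 0.14052589] ((513.3921508789062, 255.62216186523438), (25.050718307495117, 25.604074478149414), 82.36361694335938)
0.085 7262 [0.51956632 0.30762365 0.09521881] ((518.8584594726562, 303.39324951171875), (145.27035522460938, 43.52107238769531), 83.33645629882812)
{'point': [363.1, 277.8], 'score': 0.88} [0.51410627 0.25693772 0.14171089]
```

View pics/w1.png

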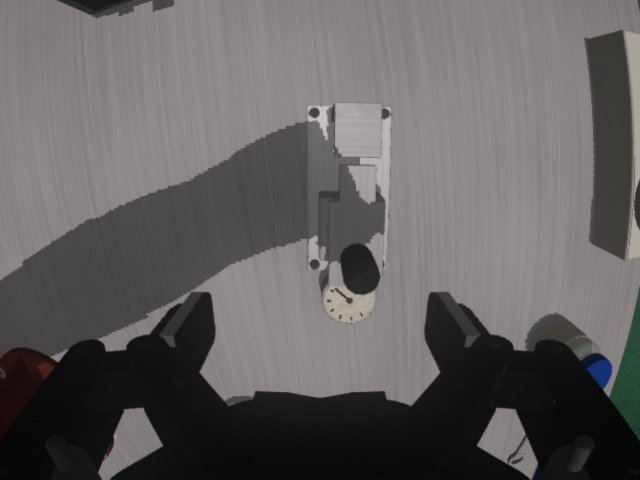

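The wrist view shows the gauge at (348,300) and the knob at (362,270), just in front of the fingers. The hook plate at (358,130) is straight ahead, so this is the right valve and it is aligned. The three views agree on a knob centre near (0.514, 0.255).

```bash
python3 -m pendant '[[[0,-1.4,1.43,0,0,0,0],[0,-1.4,1.43,0,0,0,0],[0,0,0,0,0,0,0],[0,0,0,2.1,0,0,0],[0,0,0,2.1,0,0,0],[0,0,0,2.1,0,0,0],[0,0,0,2.1,0,0,0],[0,0,0,2.1,0,0,0],[0,0,0,2.1,0,0,0],[0,0,0,0,0,0,0],[0,0,0,0,0,0,0]]]' 50 && python3 w.py
```

```text
time_s: 3.52
tool_pos: [0.509, 0.26, 0.1188]
orientation: [0.745, 0.667, -0.001, -0.001]
contact_force: [0.3, 0.7, 1.3]
width: 0.0853
grip_force: 0.0
t 3.5167 p [0.509  0.26   0.1188] F [0.3 0.7 1.3] w 0.08526392584990548 rotvec err to goal (tool)
turn [-0.0021  0.0005  0.0047] shift cm to knob top [-0.51  0.59 -2.12]
```

```bash
python3 -m pendant '[[[0,-0.41,0.53,0,0,0,0],[0,0,0,0,0,0,0]]]' && python3 w.py && python3 -m pendant '[[[255,0,0,0,0,0,0],[255,0,0,0,0,0,0],[255,0,0,0,0,0,0],[255,0,0,0,0,0,0],[255,0,0,0,0,0,0],[255,0,0,0,0,0,0],[255,0,0,0,0,0,0],[255,0,0,0,0,0,0],[255,0,0,0,0,0,0],[255,0,0,0,0,0,0]]]' 50 && python3 w.py
```

```text
time_s: 3.68
tool_pos: [0.5167, 0.2546, 0.1214]
orientation: [0.746, 0.666, 0.001, 0.001]
contact_force: [0.4, -0.2, 0.4]
width: 0.0852
grip_force: 0.0
t 3.6833 p [0.5167 0.2546 0.1214] F [ 0.4 -0.2  0.4] w 0.08523735943695426 rotvec err to goal (tool)
turn [ 0.003  -0.0008  0.003 ] shift cm to knob top [-0.05 -0.23 -1.86]
time_s: 4.52
tool_pos: [0.5143, 0.2547, 0.1195]
orientation: [0.746, 0.666, -0.001, -0.001]
contact_force: [-5.7, -0.5, 4.5]
width: 0.0249
grip_force: 48.8
t 4.5167 p [0.5143 0.2547 0.1195] F [-5.7 -0.5  4.5] w 0.024941616267794543 rotvec err to goal (tool)
turn [-0.0015  0.0001  0.0025] shift cm to knob top [-0.04 -0.   -2.05]
```

```bash
python3 -m pendant '[[[255,0,0,0.4,0,0,0],[255,0,0,0.4,0,0,0],[255,0,0,0.4,0,0,0],[255,0,0,0.4,0,0,0],[255,0,0,0.4,0,0,0],[255,0,0,0.1,0,0,0],[255,0,0,0,0,0,0],[255,0,0,0,0,0,0],[255,0,0,0,0,0,0]]]' && python3 w.py
```

```text
time_s: 5.27
tool_pos: [0.5145, 0.2551, 0.0998]
orientation: [0.746, 0.666, 0.0, -0.001]
contact_force: [-9.9, -0.6, 14.2]
width: 0.0247
grip_force: 50.2
t 5.2667 p [0.5145 0.2551 0.0998] F [-9.9 -0.6 14.2] w 0.024652951786541352 rotvec err to goal (tool)
turn [-0.0008 -0.0008  0.0029] shift cm to knob top [-0.08 -0.01 -4.02]
```

```bash
python3 -m pendant '[[[255,0,-0.1,0.2,0,0,0],[255,0,0,0.1,0,0,0],[255,0,0,0,0,0,0],[255,0,0,0,0,0,0]]]' && python3 w.py && python3 -m pendant '[[[255,0.4,0,0,0,0,0],[255,0.4,0,0,0,0,0],[255,0.4,0,0,0,0,0],[255,0.4,0,0,0,0,0],[255,0.4,0,0,0,0,0],[255,0.4,0,0,0,0,0],[255,0.4,0,0,0,0,0],[255,0.2,0,0,0,0,0],[255,0,0,0,0,0,0],[255,0,0,0,0,0,0]]]' && python3 w.py
```

```text
time_s: 5.6
tool_pos: [0.5146, 0.2558, 0.0995]
orientation: [0.746, 0.666, 0.002, -0.0]
contact_force: [-13.9, 0.4, 32.2]
width: 0.0248
grip_force: 52.0
t 5.6 p [0.5146 0.2558 0.0995] F [-13.9   0.4  32.2] w 0.024794192385071738 rotvec err to goal (tool)
turn [ 0.0022 -0.0026  0.0032] shift cm to knob top [-0.15 -0.01 -4.05]
time_s: 6.43
tool_pos: [0.5175, 0.2811, 0.0995]
orientation: [0.746, 0.665, -0.002, 0.003]
contact_force: [-19.0, -26.1, 38.8]
width: 0.0248
grip_force: 52.8
t 6.4333 p [0.5175 0.2811 0.0995] F [-19.  -26.1  38.8] w 0.024763505128043154 rotvec err to goal (tool)
turn [0.0016 0.0075 0.0005] shift cm to knob top [-2.73 -0.01 -4.03]
```

```bash
python3 -m pendant '[[[255,-0.4,-0.1,-0.2,0,0,0],[255,0,0,-0.2,0,0,0],[255,0,0,0,0,0,0],[255,0,0,0,0,0,0]]]' && python3 w.py && python3 -m pendant '[[[0,0,0,0,0,0,0],[0,0,0,0,0,0,0],[0,0,0,0,0,0,0],[0,0,0,0,0,0,0],[0,0,0,0,0,0,0],[0,0,0,0,0,0,0],[0,0,0,0,0,0,0],[0,0,0,0,0,0,0],[0,0,0,0,0,0,0],[0,0,0,0,0,0,0]]]' && python3 w.py
```

```text
time_s: 6.77
tool_pos: [0.5171, 0.2804, 0.1013]
orientation: [0.746, 0.666, 0.001, 0.001]
contact_force: [-2.3, -3.7, 10.2]
width: 0.0247
grip_force: 49.6
t 6.7667 p [0.5171 0.2804 0.1013] F [-2.3 -3.7 10.2] w 0.024744264891044095 rotvec err to goal (tool)
turn [ 0.0026 -0.      0.0018] shift cm to knob top [-2.62  0.03 -3.87]
time_s: 7.6
tool_pos: [0.5162, 0.2807, 0.0993]
orientation: [0.746, 0.666, 0.0, -0.0]
contact_force: [0.9, 0.6, 0.3]
width: 0.0855
grip_force: 0.0
t 7.6 p [0.5162 0.2807 0.0993] F [0.9 0.6 0.3] w 0.08554601094123723 rotvec err to goal (tool)
turn [-0.     -0.0001  0.0022] shift cm to knob top [-2.64  0.11 -4.07]
```

Released with no force left on the tool. Now I raise the arm and check.

```bash
python3 -m pendant '[[[0,0,0,-2,0,0,0],[0,0,0,-2.5,0,0,0],[0,0,0,-3,0,0,0],[0,0,0,-3,0,0,0],[0,0,0,-2.5,0,0,0],[0,-3,0,0,0,0,0],[0,-3,0,0,0,0,0],[0,0,0,0,0,0,0],[0,0,0,0,0,0,0]]]'
python3 - <<'E'
from h import *
s=r.read_state(); c=r.camera("wrist"); cv2.imwrite("pics/w2.png",c["img"])
H=np.array(c["hand_eye"]); R=Ro.from_quat(s["orientation"]).as_matrix(); p=np.array(s["tool_pos"])
f=240/np.tan(np.radians(c["fovy"])/2); z=c["range_z"]; v,u=np.mgrid[:480,:640]
a=u-c["cx"]; b=v-c["cy"]; rr=np.hypot(a,b)+1e-9; t=np.tan(np.minimum(rr/f,1.5))
P=np.stack([a/rr*t*z,b/rr*t*z,z],-1); P=P@H[:3,:3].T+H[:3,3]; P=P@R.T+p
c2=r.camera("scene"); 
for P in (P.reshape(-1,3)[(z>0).ravel()&((z.ravel()<.5))],cloud(c2).reshape(-1,3)):
    Q=P[(abs(P[:,0]-.515)<.03)&(P[:,1]>.22)&(P[:,1]<.32)]
    k=Q[(Q[:,2]>.11)&(Q[:,2]<.15)]
    if len(k)>5:
        top=np.percentile(k[:,2],80); k=k[abs(k[:,2]-top)<.005]; print(len(k),np.median(k,0),cv2.minAreaRect((k[:,:2]*1000).astype(np.float32)))
E
```

```text
time_s: 8.35
tool_pos: [0.5096, 0.2201, 0.2296]
orientation: [0.747, 0.665, 0.0, 0.0]
contact_force: [0.8, -0.2, -0.0]
width: 0.0855
grip_force: 0.0
1268 [0.51622862 0.28082428 0.12811153] ((516.0025024414062, 280.5902099609375), (25.318248748779297, 24.803237915039062), 38.53620147705078)
178 [0.51874743 0.27899115 0.12780973] ((518.6304931640625, 280.3654479980469), (24.966407775878906, 23.959444046020508), 88.04776000976562)
```

View pics/w2.png

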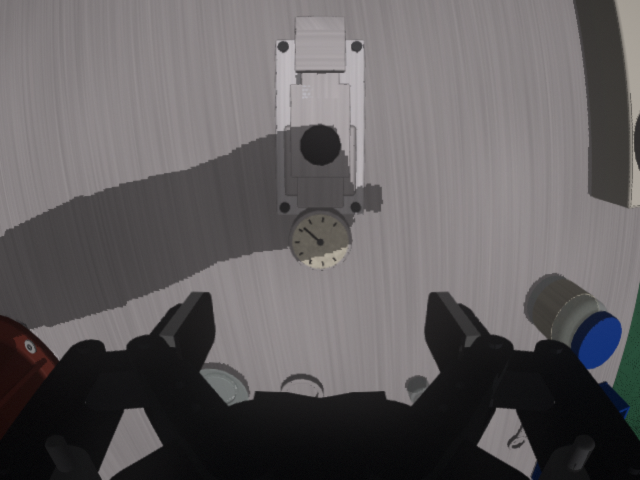

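The knob at (320,145) is 25 mm further along its slide. Its top is at 0.128 m, about 12–13 mm below where it started, and the tongue runs under the hook at (320,75). The robot is clear of everything.

```bash
python3 -c "
from cell import r
print(r.hand_in())"
```

```text
the job is handed in; nothing more can be done
None
```

The job is handed in, with no verdict returned: the hook holds the purge valve's plunger about 12–13 mm down with its keeper slid about 25 mm to the stop, the arm is clear, and the drain valve was not touched.

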